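Fetch the blue-capped vial from the tilt-out bin

TASK

Tilt the yellow dispenser bin forward until it rests against its stop, pick the blue-capped vial out of the back of the bin and put it down in the flat orange sample tray. Leave the green-capped vial in the bin; the bin may stay open.

Things in the scene. Friction and masses are not known exactly. Their poses are not given: they have to be found in the camera images.
- blue_vial_center (a point): Blue-capped vial: cylinder 24 mm across, 46 mm long, 30 g, white, blue cap. Point: centre; y axis: along it. Lies across the bin (along the pivot) on its floor, 131 mm behind the pivot, 50 mm left or right of the middle. A white stop 30 mm long, 16 mm high before its middle keeps it there when tilted; 40 mm free beyond each end. Bin shut: under the hood. Tilted: clear from above or the robot side.
- green_vial_center (a point): Green-capped vial, the same in all but cap colour, lying in the other of the two places in the bin. Point: its centre.
- bin_lip (a point): Middle of the top edge of the yellow bin front wall, inner face; moves with the bin. z axis up along the wall, x to the bin back, y along the wall and pivot. Bin shut: z upright, 130 mm above the table. The wall is 250 mm wide, 6 mm thick (on the robot side of the point), with 85 mm of free space behind it: hook shut fingers in from above and pull towards the robot, about 7 N.
- bin (a joint): Tilt of the bin (rad): 0 shut, 0.9 tipped towards the robot against its stop. Level pivot at the foot of the front wall, 100 mm below bin_lip along its z, 30 mm above the table. Stiff hinge: stays where left. Floor (4 mm) underside level with the pivot, 159 mm deep; back wall 14 mm high, sides 40 mm there. White dispenser with clear hood from 115 mm behind the pivot, top 163 mm above the table.
- tray: Flat open orange tray, 140 (x) by 170 (y) mm, 20 mm high, walls and floor 4 mm thick, fixed on the table left or right of the dispenser. Origin: centre of its underside, on the table; z up.

How it is judged:
By the outcome, as a careful person would: the job done as asked, in the order asked, and still so for the second after the job is handed in, with the robot touching nothing.
It also fails if it takes over 58 s, if anything falls off the work surface, if the arm or the gripper's body presses on something with over 40 N, if the wrist force passes 120 N, or if a joint passes its speed limit or range.

ROBOT

A 7-joint arm with a two-finger parallel gripper is mounted at the origin on the work surface. World frame = base frame: x ahead of the robot, y to its left, z up, the work surface at z = 0. Lengths are in m, angles in degrees, forces in N, time in s.
With the tool pointing down it reaches from about 0.4 to 0.9 m from the base axis. Payload 5.6 kg.
Tool frame: the origin (TCP) lies midway between the tips of the shut fingers; the grasp point (between the pads) lies manip.hold_point_z behind it (manip.hold_point_z is the distance from the TCP to the grasp point, in m); x points along the fingers, y is the direction in which the jaws open and shut, and the axes are right-handed (so a half turn about x gives the same grasp; the last joint's range is limited). The gripper opens to 92 mm and grips with 3 to 60 N. Pads are 20 mm wide; open, the fingers measure 128 mm over their backs; the gripper's body (75 mm by 189 mm) begins 69 mm behind the grasp point.
Start: joints at [74.255, 26.786, -0.665, 91.828, 0.344, 61.387, -3.226], TCP at [0.149, -0.633, 0.215] pointing down, gripper open.
Joint ranges: [-144.91, 144.91], [-17.63, 115.5], [-89.93, 88.59], [15.96, 139.68], [-74.01, 254.01], [8.47, 105.57], [-167.45, 167.45]. Speed limits (degrees/s): [147.25, 147.25, 180, 180, 180, 180, 180].

INTERFACE

Orientations are given as a 3x3 rotation matrix whose columns are the frame's x, y, z axes.
In Python, from cell import manip gives the robot as it stands. The module is installed in compiled form; this text tells all that it offers.
- The arm moves only by the shell command python3 -m crank 'ROWS' [FORCE]. ROWS is JSON, a list of rows, each an object of numbers: "grip": the opening, from -1 (shut) to 1 (fully open); "x", "y", "z": the shift along the world's x, y, z normalised to -1 to 1, where 1 is 0.1 m; "yaw": the turn about the world's z normalised to -1 to 1, where 1 is 90 degrees. In form: [{"grip": .., "x": .., "y": .., "z": .., "yaw": ..}, ...]. A call has 1 to 5 rows; each row is the pose to reach, as a shift and turn from the pose commanded when the call began; what a row does not reach only later rows make up. A row lasts 1/12 s, in which the tool goes at most 41.7 mm and 7.16 degrees, less where a joint would pass 70% of its speed; a pose out of reach is approached as far as the arm can. A call with a number of a shift or a turn outside -1 to 1 is refused whole. A call with a gripper value outside its range is refused whole. The fingers move at their own pace and stop on an object; FORCE is the grip in N (left out, the last holds). Time passes only in rows, so rows that repeat a pose let the fingers close. It gives the time, the measured TCP pose, the force and the opening at its end, in the units of the state.
- manip.get_state(): the state, without advancing time (a new reading comes with each control period).
- manip.get_image(name): name is "side" or "top"; returns (picture, depth): 384x512x3 uint8, blue, green, red; 384x512 float32, m along the optical axis (not along the pixel's ray), 0 where there is no reading.
- manip.get_calibration(name): a dict with "intrinsics" (3x3 intrinsics, pixels), "dist_coeffs" ([k1, k2, p1, p2, k3] as OpenCV has them; the pictures are not rectified), "position" and "orientation" of the camera in the world. Camera axes: x right, y up, looking along -z (the intrinsics and any distortion apply to the point x, -y, -z); pixel columns grow to the right and rows downward; lengths in m; the calibration is good to about 2 mm. A picture is of the moment at which its call begins. get_calibration takes no time and is no camera call.
- manip.job_done(): hands the job in, once; it reports no verdict.
Trained networks look in the newest picture that a camera, given by its name, has taken for a name from the list of things; names that differ only in an ending like _2 or _b are one class to them, and where a whole thing is asked for, a point or a joint stands for the part that bears it (a point fixed in the world has none). Each returns a list of dicts, best first, with "confidence" (0 to 1); they miss things now and then, are a little off and sometimes report something else, mostly with a low value. They report only what shows in the picture. A call takes as long as a camera call.
- manip.trace(camera, query): "region" (384x512 bool, what is visible of it) and "xy" ([column, row] in pixels, amid what is visible of it).
- manip.landmark_of(camera, query): "xy" ([column, row] in pixels: a listed point, or the origin of a listed thing).
The state is a dict: "time": time; "joints": joint angles; "qd": joint speeds; "tau": joint torques, N m; "tcp_pos": TCP position; "eef_rot": TCP orientation; "wrist_force": force on the tool from outside, world axes, zero at the start; "torque": the same for the moment, N m; "grip_width": finger opening in m.
Only numpy, scipy, OpenCV 4.12 (cv2) and the standard library are available. Lean on these libraries where they do the work, as an engineer would, in place of code of your own. Each camera call takes 0.05 s, during which the arm holds its last target. There are 200 camera calls.

## Working session

There is one attempt and no reset: what is moved stays moved. The work goes in short steps, Python scripts to look and compute and a shell command to move; the robot and the scene stay as the last step left them, time stands still between calls to the robot, and variables do not carry over. Pictures are saved under pics/ and viewed, about 8 in all and at most 12, crops included, and the job is handed in when it is done.

```bash
mkdir -p pics
cat > h.py <<'E'
import numpy as np, cv2
from cell import manip
def px2w(cam,xy,depth=None,z=None):
    c=manip.get_calibration(cam);K=np.array(c["intrinsics"],float);R=np.array(c["orientation"],float);p=np.array(c["position"],float)
    u=cv2.undistortPoints(np.array(xy,float).reshape(-1,1,2),K,np.array(c["dist_coeffs"],float)).reshape(-1,2)
    d=np.c_[u[:,0],-u[:,1],-np.ones(len(u))]@R.T
    s=np.array(depth).reshape(-1) if depth is not None else (z-p[2])/d[:,2]
    return p+d*s[:,None]
def reg(cam,q,D):
    for r in manip.trace(cam,q)[:2]:
        m=r["region"]&(D>0);v,u=np.nonzero(m)
        P=px2w(cam,np.c_[u,v],D[v,u])
        print(cam,q,round(r["confidence"],2),np.round(r["xy"]),len(u),"med",np.median(P,0).round(3),"p2",np.percentile(P,2,0).round(3),"p98",np.percentile(P,98,0).round(3))
def lm(cam,q,D):
    for r in manip.landmark_of(cam,q)[:2]:
        c,w=np.round(r["xy"]).astype(int);print(cam,q,round(r["confidence"],2),np.round(r["xy"],1),px2w(cam,r["xy"],[D[w,c]]).round(3))
E
python3 - <<'E'
from h import *
I=[]
for cam in("side","top"):
    im,D=manip.get_image(cam);I.append(im)
    c=manip.get_calibration(cam);print(cam,np.round(c["position"],3),np.round(c["orientation"],2).tolist())
    for q in("tray","bin_lip","bin","blue_vial_center","green_vial_center"):reg(cam,q,D)
    for q in("tray","bin_lip"):lm(cam,q,D)
cv2.imwrite("pics/a.png",cv2.resize(np.hstack(I),(800,300)))
print(manip.get_state(),manip.hold_point_z)
E
```

```text
side [0.089 1.077 0.852] [[-0.91, 0.2, -0.36], [-0.41, -0.5, 0.76], [-0.02, 0.84, 0.54]]
side tray 0.9 [334. 177.] 1186 med [ 0.435 -0.339  0.006] p2 [ 0.364 -0.422  0.   ] p98 [ 0.504 -0.248  0.021]
side bin_lip 0.65 [254. 193.] 2221 med [ 0.568 -0.045  0.071] p2 [ 0.556 -0.111  0.031] p98 [0.715 0.139 0.131]
side bin 0.62 [254. 192.] 2164 med [ 0.566 -0.043  0.072] p2 [ 0.556 -0.11   0.031] p98 [0.714 0.139 0.13 ]
side blue_vial_center 0.58 [231. 194.] 68 med [ 0.688 -0.023  0.055] p2 [ 0.679 -0.053  0.046] p98 [ 0.699 -0.006  0.059]
side blue_vial_center 0.29 [254. 192.] 2237 med [ 0.568 -0.042  0.07 ] p2 [ 0.556 -0.11   0.03 ] p98 [0.716 0.14  0.131]
side tray 0.98 [337.3 178.1] [[ 0.419 -0.322  0.005]]
side bin_lip 0.75 [264.2 188. ] [[0.556 0.01  0.124]]
top [ 0.435 -0.014  0.975] [[0.02, 0.99, -0.14], [-1.0, 0.02, -0.02], [-0.01, 0.14, 0.99]]
top tray 0.84 [387. 240.] 3935 med [ 0.436 -0.336  0.004] p2 [ 0.368 -0.416 -0.   ] p98 [ 0.505 -0.25   0.021]
top bin_lip 0.96 [252. 163.] 6227 med [0.626 0.017 0.034] p2 [ 0.556 -0.105  0.03 ] p98 [0.711 0.136 0.13 ]
top bin 0.57 [248. 
[... 527 characters left out ...]
   61.38763018, -3.22492663]), 'qd': array([-0.10711068, -0.00770739, -0.08533711, -0.00581562,  0.12080041,
        0.06042849,  0.05385268]), 'tau': array([-6.75241918e-04, -5.20355737e+01, -1.25752078e-02, -2.44041020e+01,
       -5.66887355e-02,  1.13869910e-02,  4.04196058e-06]), 'tcp_pos': array([ 0.14928285, -0.63262463,  0.21460261]), 'eef_rot': array([[-7.92202125e-06,  2.29654848e-01, -9.73272136e-01],
       [-2.80197480e-05, -9.73272136e-01, -2.29654847e-01],
       [-1.00000000e+00,  2.54515094e-05,  1.41451535e-05]]), 'wrist_force': array([-0.46027453, -0.35307002,  0.2029492 ]), 'torque': array([ 0.05252692, -0.02030039,  0.01883365]), 'grip_width': 0.09173544877355802} 0.0187
```

View pics/a.png

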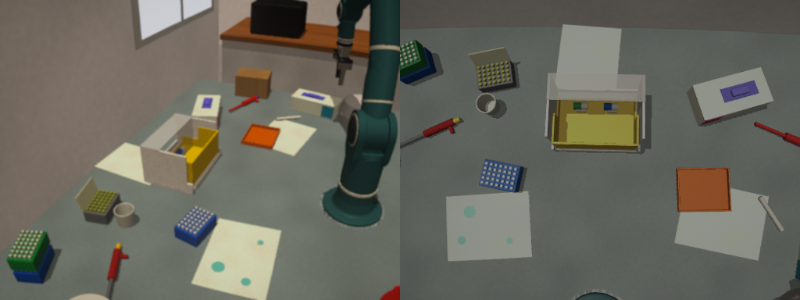

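The view shows the shut bin at about (595,125) in the right half, with the blue cap at (612,106) and green at (578,106). The tray is at (703,190). Next I fix the lip line and the bin yaw.

Run:
```python
from h import *
im,D=manip.get_image("top")
r=manip.trace("top","bin_lip")[0];m=r["region"]&(D>0);v,u=np.nonzero(m)
P=px2w("top",np.c_[u,v],D[v,u])
L=P[(P[:,2]>.124)&(P[:,2]<.14)]
print(len(L),L.min(0),L.max(0),np.median(L,0))
f=np.polyfit(L[:,1],L[:,0],1);print("yaw",np.degrees(np.arctan(-f[0])),"x at mid",np.polyval(f,(L[:,1].min()+L[:,1].max())/2),"ymid",(L[:,1].min()+L[:,1].max())/2)
B=P[(P[:,2]>.034)&(P[:,2]<.1)&(P[:,0]<.6)];
for q in("tray","green_vial_center","blue_vial_center"):
    r=manip.trace("top",q)
    if r:
        v,u=np.nonzero(r[0]["region"].astype(bool)); b=cv2.minAreaRect(np.c_[u,v].astype(np.float32)); print(q,r[0]["confidence"],px2w("top",cv2.boxPoints(b),z=.02 if q=="tray" else .05).round(3).tolist())
```

```text
526 [ 0.55559511 -0.10958165  0.12402496] [0.64559528 0.14071379 0.1341522 ] [0.56109643 0.01147324 0.12946727]
yaw 0.1913479572890232 x at mid 0.575556149230666 ymid 0.015566070192138771
tray 0.75 [[0.505, -0.243, 0.02], [0.508, -0.422, 0.02], [0.366, -0.418, 0.02], [0.364, -0.242, 0.02]]
green_vial_center 0.51 [[0.704, 0.088, 0.05], [0.705, 0.045, 0.05], [0.681, 0.044, 0.05], [0.681, 0.087, 0.05]]
blue_vial_center 0.54 [[0.706, -0.008, 0.05], [0.707, -0.053, 0.05], [0.678, -0.053, 0.05], [0.677, -0.008, 0.05]]
```

```bash
python3 -m crank '[{"grip":-1,"x":0.3,"y":0.3,"z":0.2,"yaw":-0.05},{"grip":-1,"x":0.5,"y":0.7,"z":0.4,"yaw":-0.1},{"grip":-1,"x":0.7,"y":1,"z":0.5,"yaw":-0.148},{"grip":-1,"x":0.7,"y":1,"z":0.5,"yaw":-0.148}]' 20
python3 -m crank '[{"grip":-1,"x":0.7,"y":1,"z":0,"yaw":0},{"grip":-1,"x":0.7,"y":1,"z":0,"yaw":0},{"grip":-1,"x":0.7,"y":1,"z":0,"yaw":0},{"grip":-1,"x":0.7,"y":1,"z":0,"yaw":0}]'
python3 -m crank '[{"grip":-1,"x":0.7,"y":1,"z":0,"yaw":0},{"grip":-1,"x":0.7,"y":1,"z":0,"yaw":0},{"grip":-1,"x":0.7,"y":1,"z":0,"yaw":0},{"grip":-1,"x":0.7,"y":1,"z":0,"yaw":0}]'
python3 -m crank '[{"grip":-1,"x":0.7,"y":1,"z":0,"yaw":0},{"grip":-1,"x":0.7,"y":1,"z":0,"yaw":0},{"grip":-1,"x":0.7,"y":1,"z":0,"yaw":0},{"grip":-1,"x":0.7,"y":1,"z":0,"yaw":0}]'
```

```text
time: 1.38
tcp_pos: [0.2247, -0.5285, 0.2672]
eef_rot: [[0.004, 0.004, -1.0], [-0.001, -1.0, -0.004], [-1.0, 0.001, -0.004]]
wrist_force: [0.3, -0.5, -0.1]
grip_width: 0.067
time: 1.72
tcp_pos: [0.2947, -0.4263, 0.2649]
eef_rot: [[0.002, 0.011, -1.0], [0.002, -1.0, -0.011], [-1.0, -0.002, -0.002]]
wrist_force: [-0.5, 0.1, -0.2]
grip_width: 0.0404
time: 2.05
tcp_pos: [0.3639, -0.3263, 0.265]
eef_rot: [[0.002, 0.011, -1.0], [0.002, -1.0, -0.011], [-1.0, -0.002, -0.002]]
wrist_force: [0.8, 0.9, 0.7]
grip_width: 0.0138
time: 2.38
tcp_pos: [0.4335, -0.2261, 0.265]
eef_rot: [[0.003, 0.011, -1.0], [0.002, -1.0, -0.011], [-1.0, -0.002, -0.003]]
wrist_force: [-0.8, 0.1, 0.3]
grip_width: 0.0005
```

```bash
python3 -m crank '[{"grip":-1,"x":0.6,"y":0.9,"z":0,"yaw":0},{"grip":-1,"x":0.6,"y":0.9,"z":0,"yaw":0},{"grip":-1,"x":0.6,"y":0.9,"z":0,"yaw":0}]'
python3 -m crank '[{"grip":-1,"x":0.6,"y":0.9,"z":0,"yaw":0},{"grip":-1,"x":0.6,"y":0.9,"z":0,"yaw":0},{"grip":-1,"x":0.6,"y":0.9,"z":0,"yaw":0}]'
python3 -m crank '[{"grip":-1,"x":0.41,"y":0.61,"z":0,"yaw":0},{"grip":-1,"x":0.41,"y":0.61,"z":0,"yaw":0},{"grip":-1,"x":0.41,"y":0.61,"z":-0.4,"yaw":0},{"grip":-1,"x":0.41,"y":0.61,"z":-0.8,"yaw":0},{"grip":-1,"x":0.41,"y":0.61,"z":-0.8,"yaw":0}]'
python3 - <<'E'
from h import *
I=[manip.get_image(c)[0] for c in("side","top")]
cv2.imwrite("pics/b.png",np.hstack([cv2.resize(I[0][120:270,160:360],(400,300)),cv2.resize(I[1][80:230,150:350],(400,300))]))
E
```

```text
time: 2.63
tcp_pos: [0.4911, -0.1397, 0.2649]
eef_rot: [[0.002, 0.003, -1.0], [0.001, -1.0, -0.003], [-1.0, -0.001, -0.002]]
wrist_force: [-0.2, -0.2, 1.3]
grip_width: 0.0002
time: 2.88
tcp_pos: [0.5512, -0.0492, 0.2648]
eef_rot: [[0.001, 0.003, -1.0], [0.002, -1.0, -0.003], [-1.0, -0.002, -0.001]]
wrist_force: [0.0, 0.5, 0.4]
grip_width: 0.0001
time: 3.3
tcp_pos: [0.5856, 0.0074, 0.1772]
eef_rot: [[-0.013, 0.001, -1.0], [-0.0, -1.0, -0.001], [-1.0, 0.0, 0.013]]
wrist_force: [-0.9, -0.5, -0.8]
grip_width: 0.0007
```

View pics/b.png

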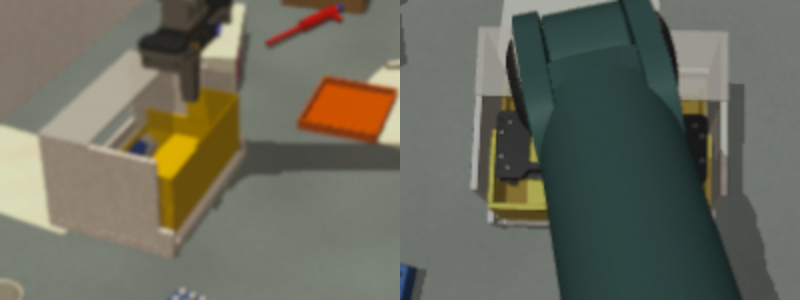

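The left half shows the shut fingers at about (190,90), inside the bin behind the yellow wall and clear of it. I go down and then pull along the arc.

```bash
python3 -m crank '[{"grip":-1,"x":0,"y":0,"z":-0.4,"yaw":0},{"grip":-1,"x":0,"y":0,"z":-0.8,"yaw":0},{"grip":-1,"x":0,"y":0,"z":-0.8,"yaw":0},{"grip":-1,"x":0,"y":0,"z":-0.8,"yaw":0}]'
python3 -m crank '[{"grip":-1,"x":-0.1,"y":0,"z":0,"yaw":0},{"grip":-1,"x":-0.15,"y":0,"z":0,"yaw":0},{"grip":-1,"x":-0.2,"y":0,"z":0,"yaw":0},{"grip":-1,"x":-0.25,"y":0,"z":0,"yaw":0},{"grip":-1,"x":-0.3,"y":0,"z":0,"yaw":0}]'
```

```text
time: 3.73
tcp_pos: [0.5906, 0.0077, 0.1057]
eef_rot: [[-0.001, -0.001, -1.0], [-0.0, -1.0, 0.001], [-1.0, 0.0, 0.001]]
wrist_force: [0.6, -1.0, 0.5]
grip_width: 0.0003
time: 4.15
tcp_pos: [0.5645, 0.0084, 0.1075]
eef_rot: [[0.011, -0.001, -1.0], [0.001, -1.0, 0.001], [-1.0, -0.001, -0.011]]
wrist_force: [8.8, 0.4, -5.0]
grip_width: 0.0003
```

```bash
python3 -m crank '[{"grip":-1,"x":-0.05,"y":0,"z":-0.02,"yaw":0},{"grip":-1,"x":-0.1,"y":0,"z":-0.04,"yaw":0},{"grip":-1,"x":-0.15,"y":0,"z":-0.06,"yaw":0},{"grip":-1,"x":-0.2,"y":0,"z":-0.09,"yaw":0},{"grip":-1,"x":-0.25,"y":0,"z":-0.12,"yaw":0}]'
python3 -m crank '[{"grip":-1,"x":-0.05,"y":0,"z":-0.04,"yaw":0},{"grip":-1,"x":-0.1,"y":0,"z":-0.08,"yaw":0},{"grip":-1,"x":-0.14,"y":0,"z":-0.11,"yaw":0},{"grip":-1,"x":-0.18,"y":0,"z":-0.14,"yaw":0},{"grip":-1,"x":-0.21,"y":0,"z":-0.16,"yaw":0}]'
```

```text
time: 4.57
tcp_pos: [0.5406, 0.0087, 0.097]
eef_rot: [[0.013, -0.001, -1.0], [0.0, -1.0, 0.001], [-1.0, -0.0, -0.013]]
wrist_force: [5.0, 0.2, 10.1]
grip_width: 0.0006
time: 4.98
tcp_pos: [0.5187, 0.0087, 0.0798]
eef_rot: [[0.011, -0.001, -1.0], [0.001, -1.0, 0.001], [-1.0, -0.001, -0.011]]
wrist_force: [7.3, -0.3, 2.2]
grip_width: 0.0006
```

Run:
```python
from h import *
I=[]
for c in("side","top"):
    im,D=manip.get_image(c);I.append(im);lm(c,"bin_lip",D);reg(c,"bin_lip",D)
cv2.imwrite("pics/c.png",np.hstack([cv2.resize(I[0][120:270,160:360],(400,300)),cv2.resize(I[1][80:230,150:350],(400,300))]))
```

```text
side bin_lip 0.83 [253. 196.] 2887 med [0.575 0.011 0.099] p2 [ 0.489 -0.116  0.004] p98 [0.665 0.142 0.162]
```

View pics/c.png

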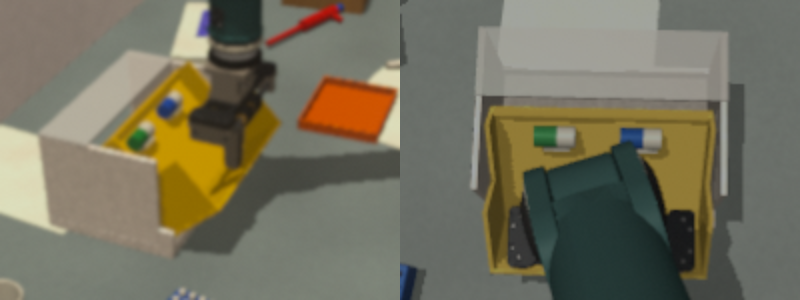

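The bin is tilted most of the way, with the vials in place: blue at (640,138), green at (553,137). I press on in small steps until the stop shows as a rise in force.

```bash
python3 -m crank '[{"grip":-1,"x":-0.03,"y":0,"z":-0.03,"yaw":0},{"grip":-1,"x":-0.05,"y":0,"z":-0.05,"yaw":0},{"grip":-1,"x":-0.06,"y":0,"z":-0.06,"yaw":0},{"grip":-1,"x":-0.06,"y":0,"z":-0.06,"yaw":0}]'
python3 -m crank '[{"grip":-1,"x":-0.03,"y":0,"z":-0.03,"yaw":0},{"grip":-1,"x":-0.05,"y":0,"z":-0.05,"yaw":0},{"grip":-1,"x":-0.05,"y":0,"z":-0.05,"yaw":0}]'
```

```text
time: 5.62
tcp_pos: [0.5147, 0.0087, 0.0749]
eef_rot: [[0.015, -0.001, -1.0], [0.001, -1.0, 0.001], [-1.0, -0.001, -0.015]]
wrist_force: [7.1, 0.2, 8.3]
grip_width: 0.0005
time: 5.87
tcp_pos: [0.5147, 0.0088, 0.0742]
eef_rot: [[0.025, -0.001, -1.0], [-0.0, -1.0, 0.001], [-1.0, 0.0, -0.025]]
wrist_force: [6.8, -1.2, 34.7]
grip_width: 0.0006
```

```bash
python3 -m crank '[{"grip":-1,"x":0.12,"y":0,"z":0.2,"yaw":0},{"grip":-1,"x":0.12,"y":0,"z":0.5,"yaw":0},{"grip":0,"x":0.12,"y":0,"z":0.9,"yaw":0},{"grip":0.5,"x":0,"y":0,"z":1,"yaw":0}]'
python3 -m crank '[{"grip":0.6,"x":-0.4,"y":-0.2,"z":0.4,"yaw":0},{"grip":0.6,"x":-0.7,"y":-0.5,"z":0.8,"yaw":0},{"grip":0.6,"x":-0.8,"y":-0.9,"z":1,"yaw":0},{"grip":0.6,"x":-0.8,"y":-1,"z":1,"yaw":0}]'
python3 - <<'E'
from h import *
I=[]
for c in("side","top"):
    im,D=manip.get_image(c);I.append(im);lm(c,"bin_lip",D)
    for q in("bin_lip","blue_vial_center","green_vial_center"):reg(c,q,D)
    lm(c,"blue_vial_center",D)
    r=manip.trace(c,"bin_lip")[0];m=r["region"]&(D>0);v,u=np.nonzero(m);P=px2w(c,np.c_[u,v],D[v,u])
    F=P[(P[:,0]>.58)&(P[:,0]<.66)&(abs(P[:,1]-.015)<.02)]
    if len(F)>20: print("floor tilt rad",np.arctan(np.polyfit(F[:,0],F[:,2],1)[0]))
cv2.imwrite("pics/d.png",np.hstack([cv2.resize(I[0][120:270,160:360],(400,300)),cv2.resize(I[1][80:230,150:350],(400,300))]))
E
```

```text
time: 6.2
tcp_pos: [0.5079, 0.009, 0.1722]
eef_rot: [[0.012, -0.001, -1.0], [0.0, -1.0, 0.001], [-1.0, -0.0, -0.012]]
wrist_force: [1.8, 0.0, 0.5]
grip_width: 0.0116
time: 6.53
tcp_pos: [0.4226, -0.0899, 0.268]
eef_rot: [[0.004, 0.003, -1.0], [-0.002, -1.0, -0.003], [-1.0, 0.002, -0.004]]
wrist_force: [0.9, -0.2, 0.3]
grip_width: 0.0386
side bin_lip 0.76 [288.7 200.5] [[ 0.486 -0.01   0.085]]
side bin_lip 0.74 [261. 192.] 3693 med [ 0.571 -0.021  0.095] p2 [ 0.486 -0.11   0.037] p98 [0.651 0.141 0.163]
side blue_vial_center 0.6 [246. 171.] 77 med [ 0.626 -0.015  0.148] p2 [ 0.62  -0.045  0.135] p98 [ 0.638 -0.004  0.155]
side green_vial_center 0.61 [232. 187.] 78 med [0.625 0.073 0.149] p2 [0.619 0.048 0.136] p98 [0.634 0.09  0.155]
side blue_vial_center 0.59 [248.8 173.8] [[ 0.623 -0.029  0.136]]
floor tilt rad 0.9289683087314007
top bin_lip 0.58 [251. 181.] 8820 med [0.579 0.019 0.083] p2 [ 0.484 -0.105  0.034] p98 [0.656 0.136 0.163]
top bin_lip 0.21 [226. 150.] 276 med [0.629 0.067 0.15 ] p2 [0.619 0.044 0.121] p98 [0.646 0.093 0.155]
top blue_vial_center 0.55 [269. 150.] 228 med [ 0.628 -0.029  0.152] p2 [ 0.619 -0.051  0.142] p98 [ 0.641 -0.007  0.156]
top green_vial_center 0.65 [228. 150.] 207 med [0.629 0.066 0.151] p2 [0.619 0.044 0.144] p98 [0.641 0.088 0.156]
top blue_vial_center 0.49 [268.6 150.8] [[ 0.63  -0.026  0.154]]
floor tilt rad 0.9288990877553693
```

View pics/d.png

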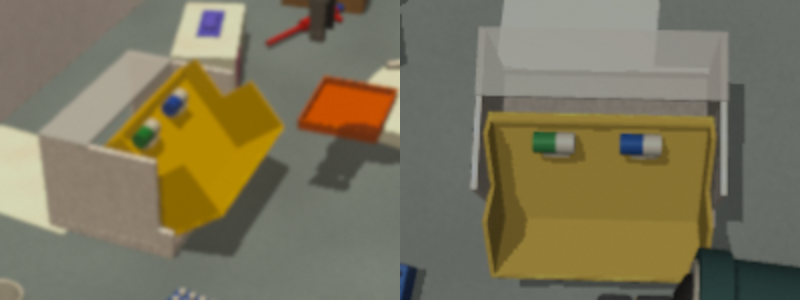

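Bin rests at its stop (tilt about 0.9 measured, force stalled there), arm clear. Blue vial sits at about (0.630, -0.030, 0.143). Moving over it.

```bash
python3 -m crank '[{"grip":0.52,"x":0.4,"y":0.2,"z":0,"yaw":0},{"grip":0.52,"x":0.8,"y":0.3,"z":0,"yaw":0},{"grip":0.52,"x":1,"y":0.3,"z":0,"yaw":0},{"grip":0.52,"x":1,"y":0.3,"z":0,"yaw":0}]'
python3 -m crank '[{"grip":0.52,"x":0.4,"y":0.2,"z":-0.3,"yaw":0},{"grip":0.52,"x":0.8,"y":0.3,"z":-0.5,"yaw":0},{"grip":0.52,"x":1,"y":0.3,"z":-0.7,"yaw":0},{"grip":0.52,"x":1,"y":0.3,"z":-0.7,"yaw":0},{"grip":0.52,"x":1,"y":0.3,"z":-0.7,"yaw":0}]'
python3 -m crank '[{"grip":0.52,"x":0,"y":0,"z":0,"yaw":0},{"grip":0.52,"x":0,"y":0,"z":0,"yaw":0}]'
```

```text
time: 7.57
tcp_pos: [0.5275, -0.0589, 0.2642]
eef_rot: [[0.001, 0.002, -1.0], [0.002, -1.0, -0.002], [-1.0, -0.002, -0.001]]
wrist_force: [-0.6, -0.3, 0.2]
grip_width: 0.0698
time: 7.98
tcp_pos: [0.6226, -0.0299, 0.1909]
eef_rot: [[-0.007, -0.0, -1.0], [0.001, -1.0, 0.0], [-1.0, -0.001, 0.007]]
wrist_force: [-0.1, 0.1, -0.5]
grip_width: 0.0693
time: 8.15
tcp_pos: [0.6234, -0.0308, 0.1965]
eef_rot: [[0.002, -0.001, -1.0], [-0.001, -1.0, 0.001], [-1.0, 0.001, -0.002]]
wrist_force: [-0.4, -0.4, 2.2]
grip_width: 0.0695
```

```bash
python3 -m crank '[{"grip":0.52,"x":0,"y":0,"z":-0.3,"yaw":0},{"grip":0.52,"x":0,"y":0,"z":-0.5,"yaw":0},{"grip":0.52,"x":0,"y":0,"z":-0.63,"yaw":0},{"grip":0.52,"x":0,"y":0,"z":-0.63,"yaw":0},{"grip":0.52,"x":0,"y":0,"z":-0.63,"yaw":0}]'
python3 - <<'E'
from h import *
I=[manip.get_image(c)[0] for c in("side","top")]
cv2.imwrite("pics/e.png",np.hstack([cv2.resize(I[0][140:215,200:300],(400,300)),cv2.resize(I[1][80:230,150:350],(400,300))]))
E
```

```text
time: 8.57
tcp_pos: [0.6238, -0.0307, 0.1332]
eef_rot: [[0.001, -0.001, -1.0], [-0.0, -1.0, 0.001], [-1.0, 0.0, -0.001]]
wrist_force: [0.2, 0.3, -0.9]
grip_width: 0.0699
```

View pics/e.png

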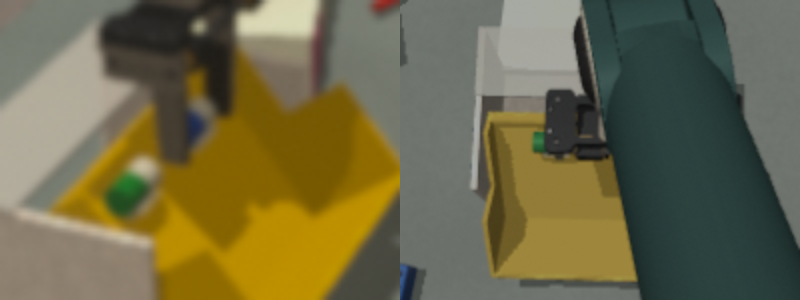

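The open fingers at (175,140) and (218,100) stand on either side of the blue vial (197,125), and the green one at (133,187) is clear. Now I grip gently.

```bash
python3 -m crank '[{"grip":-0.3,"x":0,"y":0,"z":0,"yaw":0},{"grip":-0.3,"x":0,"y":0,"z":0,"yaw":0},{"grip":-0.3,"x":0,"y":0,"z":0,"yaw":0},{"grip":-0.3,"x":0,"y":0,"z":0,"yaw":0},{"grip":-0.3,"x":0,"y":0,"z":0,"yaw":0}]' 12
python3 -m crank '[{"grip":-0.3,"x":0,"y":0,"z":0,"yaw":0},{"grip":-0.3,"x":0,"y":0,"z":0,"yaw":0},{"grip":-0.3,"x":0,"y":0,"z":0,"yaw":0}]' 15
```

```text
time: 9.08
tcp_pos: [0.624, -0.0303, 0.1323]
eef_rot: [[0.001, -0.001, -1.0], [-0.0, -1.0, 0.001], [-1.0, 0.0, -0.001]]
wrist_force: [-0.2, 0.3, 1.8]
grip_width: 0.046
time: 9.33
tcp_pos: [0.6241, -0.0304, 0.1323]
eef_rot: [[0.001, -0.001, -1.0], [-0.0, -1.0, 0.001], [-1.0, 0.0, -0.001]]
wrist_force: [-0.6, -0.0, 4.4]
grip_width: 0.0458
```

```bash
python3 -m crank '[{"grip":-0.3,"x":0,"y":0,"z":0.1,"yaw":0},{"grip":-0.3,"x":0,"y":0,"z":0.25,"yaw":0},{"grip":-0.3,"x":0,"y":0,"z":0.5,"yaw":0},{"grip":-0.3,"x":0,"y":0,"z":0.8,"yaw":0},{"grip":-0.3,"x":0,"y":0,"z":1,"yaw":0}]'
python3 -m crank '[{"grip":-0.3,"x":-0.15,"y":-0.25,"z":0,"yaw":0},{"grip":-0.3,"x":-0.35,"y":-0.55,"z":0,"yaw":0},{"grip":-0.3,"x":-0.5,"y":-0.8,"z":0,"yaw":0},{"grip":-0.3,"x":-0.62,"y":-1,"z":0,"yaw":0}]'
python3 -m crank '[{"grip":-0.3,"x":-0.2,"y":-0.3,"z":0,"yaw":0},{"grip":-0.3,"x":-0.4,"y":-0.6,"z":0,"yaw":0},{"grip":-0.3,"x":-0.55,"y":-0.9,"z":0,"yaw":0},{"grip":-0.3,"x":-0.62,"y":-1,"z":0,"yaw":0}]'
python3 -m crank '[{"grip":-0.3,"x":-0.2,"y":-0.3,"z":0,"yaw":0},{"grip":-0.3,"x":-0.4,"y":-0.6,"z":0,"yaw":0},{"grip":-0.3,"x":-0.55,"y":-0.9,"z":0,"yaw":0},{"grip":-0.3,"x":-0.62,"y":-1,"z":0,"yaw":0},{"grip":-0.3,"x":-0.62,"y":-1,"z":0,"yaw":0}]'
python3 - <<'E'
from h import *
I=[]
for c in("side","top"):
    im,D=manip.get_image(c);I.append(im)
    for q in("blue_vial_center","tray"):reg(c,q,D)
cv2.imwrite("pics/f.png",np.hstack([cv2.resize(I[0][100:250,230:430],(400,300)),cv2.resize(I[1][150:300,300:500],(400,300))]))
E
```

```text
time: 9.75
tcp_pos: [0.6243, -0.0301, 0.2345]
eef_rot: [[0.002, -0.001, -1.0], [0.0, -1.0, 0.001], [-1.0, -0.0, -0.002]]
wrist_force: [0.0, -0.4, 0.5]
grip_width: 0.0459
time: 10.08
tcp_pos: [0.5602, -0.1326, 0.2322]
eef_rot: [[-0.001, -0.002, -1.0], [-0.001, -1.0, 0.002], [-1.0, 0.001, 0.001]]
wrist_force: [-0.4, -0.4, -1.1]
grip_width: 0.0458
time: 10.42
tcp_pos: [0.4969, -0.2356, 0.2321]
eef_rot: [[-0.001, -0.007, -1.0], [-0.002, -1.0, 0.007], [-1.0, 0.002, 0.001]]
wrist_force: [-0.3, -0.3, -0.0]
grip_width: 0.0458
time: 10.83
tcp_pos: [0.4357, -0.3332, 0.2319]
eef_rot: [[-0.001, -0.007, -1.0], [-0.001, -1.0, 0.007], [-1.0, 0.001, 0.001]]
wrist_force: [0.7, -0.3, -0.6]
grip_width: 0.0462
side tray 0.6 [335. 176.] 1212 med [ 0.436 -0.337  0.006] p2 [ 0.364 -0.424 -0.   ] p98 [ 0.504 -0.247  0.021]
top tray 0.93 [379. 244.] 2835 med [ 0.432 -0.31   0.004] p2 [ 0.368 -0.414 -0.   ] p98 [ 0.506 -0.248  0.021]
```

View pics/f.png

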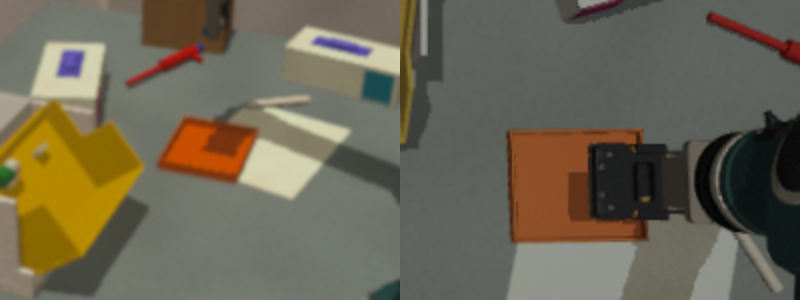

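The gripper is above the tray, the opening is still 46 mm (vial held), and the bin shows only its white stop at the blue place (40,152). Lowering.

```bash
python3 -m crank '[{"grip":-0.3,"x":0,"y":0,"z":-0.3,"yaw":0},{"grip":-0.3,"x":0,"y":0,"z":-0.65,"yaw":0},{"grip":-0.3,"x":0,"y":0,"z":-1,"yaw":0},{"grip":-0.3,"x":0,"y":0,"z":-1,"yaw":0}]'
python3 -m crank '[{"grip":-0.3,"x":0,"y":0,"z":-0.3,"yaw":0},{"grip":-0.3,"x":0,"y":0,"z":-0.65,"yaw":0},{"grip":-0.3,"x":0,"y":0,"z":-0.85,"yaw":0},{"grip":-0.3,"x":0,"y":0,"z":-1,"yaw":0},{"grip":-0.3,"x":0,"y":0,"z":-1,"yaw":0}]'
python3 -m crank '[{"grip":-0.3,"x":0,"y":0,"z":-0.06,"yaw":0},{"grip":-0.3,"x":0,"y":0,"z":-0.12,"yaw":0},{"grip":-0.3,"x":0,"y":0,"z":-0.18,"yaw":0},{"grip":-0.3,"x":0,"y":0,"z":-0.18,"yaw":0},{"grip":-0.3,"x":0,"y":0,"z":-0.18,"yaw":0}]'
```

```text
time: 11.47
tcp_pos: [0.4346, -0.3266, 0.126]
eef_rot: [[-0.009, 0.001, -1.0], [0.007, -1.0, -0.002], [-1.0, -0.007, 0.009]]
wrist_force: [-1.6, 1.3, -0.4]
grip_width: 0.046
time: 11.88
tcp_pos: [0.4373, -0.3289, 0.0304]
eef_rot: [[-0.003, 0.001, -1.0], [0.003, -1.0, -0.001], [-1.0, -0.003, 0.003]]
wrist_force: [-1.3, -1.1, 0.3]
grip_width: 0.0458
time: 12.3
tcp_pos: [0.4379, -0.3304, 0.0142]
eef_rot: [[0.0, -0.001, -1.0], [-0.0, -1.0, 0.001], [-1.0, 0.0, -0.0]]
wrist_force: [0.7, -0.4, -0.2]
grip_width: 0.0457
```

Run:
```python
from h import *
im,D=manip.get_image("side");reg("side","blue_vial_center",D);print(manip.get_state()["wrist_force"])
cv2.imwrite("pics/g.png",cv2.resize(im[140:215,285:385],(600,450)))
```

```text
[ 0.13245362 -0.4190205  -0.74852899]
```

View pics/g.png

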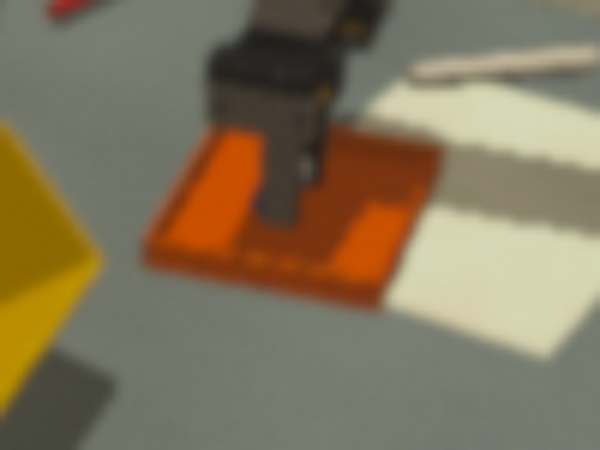

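The fingers (280,180) are inside the tray, with a bit of blue cap at (262,195). I lower in fine steps until there is contact.

```bash
python3 -m crank '[{"grip":-0.3,"x":0,"y":0,"z":-0.02,"yaw":0},{"grip":-0.3,"x":0,"y":0,"z":-0.04,"yaw":0},{"grip":-0.3,"x":0,"y":0,"z":-0.05,"yaw":0},{"grip":-0.3,"x":0,"y":0,"z":-0.05,"yaw":0}]'
python3 -m crank '[{"grip":-0.3,"x":0,"y":0,"z":-0.01,"yaw":0},{"grip":-0.3,"x":0,"y":0,"z":-0.02,"yaw":0},{"grip":-0.3,"x":0,"y":0,"z":-0.02,"yaw":0}]'
```

```text
time: 12.73
tcp_pos: [0.4375, -0.3302, 0.0086]
eef_rot: [[-0.0, -0.001, -1.0], [0.0, -1.0, 0.001], [-1.0, -0.0, 0.0]]
wrist_force: [-0.2, 0.7, -0.7]
grip_width: 0.0457
time: 12.98
tcp_pos: [0.4377, -0.3303, 0.0067]
eef_rot: [[-0.0, -0.001, -1.0], [0.0, -1.0, 0.001], [-1.0, -0.0, 0.0]]
wrist_force: [1.2, -0.2, 0.1]
grip_width: 0.046
```

```bash
python3 -m crank '[{"grip":-0.3,"x":0,"y":0,"z":-0.01,"yaw":0},{"grip":-0.3,"x":0,"y":0,"z":-0.01,"yaw":0}]'
python3 -m crank '[{"grip":0.1,"x":0,"y":0,"z":0,"yaw":0},{"grip":0.2,"x":0,"y":0,"z":0,"yaw":0},{"grip":0.4,"x":0,"y":0,"z":0,"yaw":0},{"grip":0.4,"x":0,"y":0,"z":0,"yaw":0},{"grip":0.4,"x":0,"y":0,"z":0,"yaw":0}]'
python3 -m crank '[{"grip":0.4,"x":0,"y":0,"z":0.1,"yaw":0},{"grip":0.4,"x":0,"y":0,"z":0.3,"yaw":0},{"grip":0.4,"x":0,"y":0,"z":0.6,"yaw":0},{"grip":0.4,"x":0,"y":0,"z":1,"yaw":0}]'
python3 -m crank '[{"grip":0.4,"x":0,"y":0,"z":0.4,"yaw":0},{"grip":0.4,"x":0,"y":-0.3,"z":0.8,"yaw":0},{"grip":0.4,"x":-0.3,"y":-0.7,"z":1,"yaw":0},{"grip":0.4,"x":-0.6,"y":-1,"z":1,"yaw":0}]'
python3 -m crank '[{"grip":0.4,"x":-0.4,"y":-0.2,"z":0,"yaw":0},{"grip":0.4,"x":-0.7,"y":-0.5,"z":0,"yaw":0},{"grip":0.4,"x":-0.7,"y":-0.9,"z":0,"yaw":0},{"grip":0.4,"x":-0.7,"y":-1,"z":0,"yaw":0},{"grip":0.4,"x":-0.7,"y":-1,"z":0,"yaw":0}]'
python3 - <<'E'
from h import *
I=[]
for c in("side","top"):
    im,D=manip.get_image(c);I.append(im)
    for q in("blue_vial_center","green_vial_center","bin"):reg(c,q,D)
cv2.imwrite("pics/h.png",np.hstack([cv2.resize(I[0][110:260,190:390],(400,300)),cv2.resize(I[1][80:290,160:440],(400,300))]))
E
```

```text
time: 13.15
tcp_pos: [0.4378, -0.3303, 0.0065]
eef_rot: [[-0.0, -0.001, -1.0], [-0.0, -1.0, 0.001], [-1.0, 0.0, 0.0]]
wrist_force: [-2.1, 0.3, 6.5]
grip_width: 0.0461
time: 13.57
tcp_pos: [0.4377, -0.3303, 0.0057]
eef_rot: [[-0.0, -0.001, -1.0], [0.0, -1.0, 0.001], [-1.0, -0.0, 0.0]]
wrist_force: [-0.1, -0.4, 0.8]
grip_width: 0.0642
time: 13.9
tcp_pos: [0.4362, -0.3291, 0.1055]
eef_rot: [[-0.004, -0.001, -1.0], [0.003, -1.0, 0.0], [-1.0, -0.003, 0.004]]
wrist_force: [0.7, -1.5, 0.7]
grip_width: 0.0642
time: 14.23
tcp_pos: [0.393, -0.4185, 0.2089]
eef_rot: [[0.007, 0.004, -1.0], [-0.006, -1.0, -0.004], [-1.0, 0.006, -0.007]]
wrist_force: [0.2, -1.1, -0.3]
grip_width: 0.0643
time: 14.65
tcp_pos: [0.3176, -0.5206, 0.2038]
eef_rot: [[0.0, -0.006, -1.0], [-0.002, -1.0, 0.006], [-1.0, 0.002, -0.0]]
wrist_force: [0.7, 0.7, -0.9]
grip_width: 0.0646
side green_vial_center 0.64 [229. 186.] 94 med [0.627 0.078 0.148] p2 [0.618 0.049 0.136] p98 [0.637 0.091 0.155]
side green_vial_center 0.38 [332. 173.] 84 med [ 0.442 -0.318  0.022] p2 [ 0.432 -0.354  0.005] p98 [ 0.457 -0.301  0.03 ]
side bin 0.85 [259. 190.] 3974 med [ 0.573 -0.025  0.096] p2 [ 0.485 -0.111  0.035] p98 [0.653 0.141 0.163]
top blue_vial_center 0.68 [384. 238.] 205 med [ 0.446 -0.326  0.025] p2 [ 0.434 -0.351  0.01 ] p98 [ 0.457 -0.304  0.03 ]
top green_vial_center 0.46 [225. 150.] 238 med [0.628 0.066 0.151] p2 [0.619 0.044 0.133] p98 [0.642 0.088 0.156]
top bin 0.96 [250. 180.] 9215 med [0.581 0.014 0.084] p2 [ 0.484 -0.105  0.034] p98 [0.658 0.136 0.162]
```

View pics/h.png

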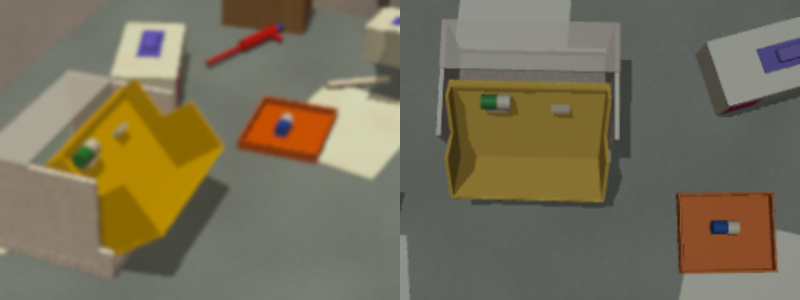

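The blue vial lies in the tray at (725,227), the green one is still in the tilted bin at (495,102), and the arm is clear. I'll check that the vial is still and hand in.

```bash
python3 -m crank '[{"grip":0.4,"x":0,"y":0,"z":0,"yaw":0},{"grip":0.4,"x":0,"y":0,"z":0,"yaw":0},{"grip":0.4,"x":0,"y":0,"z":0,"yaw":0},{"grip":0.4,"x":0,"y":0,"z":0,"yaw":0},{"grip":0.4,"x":0,"y":0,"z":0,"yaw":0}]'
python3 - <<'E'
from h import *
im,D=manip.get_image("top")
for q in("blue_vial_center","green_vial_center"):reg("top",q,D)
print(manip.job_done())
E
```

```text
time: 15.47
tcp_pos: [0.3195, -0.5172, 0.2034]
eef_rot: [[-0.0, -0.001, -1.0], [0.0, -1.0, 0.001], [-1.0, -0.0, 0.0]]
wrist_force: [0.1, 0.1, 0.7]
grip_width: 0.0646
top blue_vial_center 0.79 [384. 240.] 168 med [ 0.444 -0.327  0.026] p2 [ 0.434 -0.349  0.014] p98 [ 0.454 -0.305  0.03 ]
top green_vial_center 0.68 [226. 150.] 219 med [0.628 0.066 0.151] p2 [0.619 0.044 0.142] p98 [0.641 0.088 0.155]
the job is handed in; nothing more can be done
None
```

I tilted the bin to its stop, moved the blue-capped vial into the orange tray, and handed the job in at about 15.5 s; no verdict was reported.

- **Bin:** I pulled it forward with the shut fingers until the motion stalled. The wrist force read about 35 N there, most of it the fingers pushing down. The measured floor tilt was 0.93 rad against a nominal 0.9.
- **Blue vial:** I gripped it by its ends (46 mm opening), lowered it until about 6.5 N of contact, and released it. It lies at about (0.444, -0.327), near the tray's centre. Its measured top is at about 30 mm (28 mm expected), and it was still in two looks about 0.8 s apart.
- **Green vial:** It is still in its place in the open bin, and the arm was clear of everything.
- **Disagreement:** After the placing, the side camera's network did not report the blue vial. It gave the vial in the tray as a second, low-confidence "green" (0.38). The top camera and the picture both show it is blue.

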